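# Pack a two-layer water-test kit

### The job

Finish packing the two-layer test kit: take the orange-capped vial out of the white pocket tray and stand it in the one empty cavity in the bottom of the blue case, then fit the grey divider level into the case, fully down on its ledges, and last lay the white test cassette window up between the four blue corner brackets on top of the divider. Set each part down, do not drop it, and leave the other vials, the jar, the rubber bulb and the timer where they stand.

Things in the scene. Friction and masses are not known exactly. Their poses are not given: they have to be found in the camera images.
- case: blue open-topped kit case, fixed, 66 mm high, inside 112 (x) x 200 (y) mm, walls 5 mm; its top 8 mm flares outward by 5 mm on every side as a lead-in (rim about 130 x 218 mm outside). Origin at the centre of its underside. Grey foam in its bottom (top at z = 28 mm) has three square cavities 34 x 34 mm in a row along y, at y = -56, 0, +56 mm, floor at z = 6 mm.
- seat (a point): centre of the divider's seat in the case (case frame x = y = 0, z = 50 mm; axes as the case's), where the divider's origin must come. The divider is carried by two grey ledges 10 mm wide, tops at z = 50 mm, along the case's short end walls (y = +-90 to +-100 mm). The case's rim is 16 mm above this point.
- gap: flat orange dot, 18 mm across, on the floor of the one empty cavity of the case; origin at the cavity's centre at floor height (6 mm above the bench). Which of the three cavities it is varies.
- tray: white pocket tray, fixed, 64 (x) x 190 (y) x 26 mm high; three square pockets 30 x 30 mm in a row along y at y = -56, 0, +56 mm, pocket floor at z = 6 mm. Origin at the centre of its underside. A vial stands 20 mm proud of it.
- vial_orange: amber glass vial, 26 mm diameter, 40 mm tall; its cap is the top 12 mm, 24 mm diameter; origin at the centre of its underside, z up its axis; 30 g. Orange cap: the one to pack. Starts upright in one of the three pockets of the tray.
- vial_green: amber glass vial, 26 mm diameter, 40 mm tall; its cap is the top 12 mm, 24 mm diameter; origin at the centre of its underside, z up its axis; 30 g. Green cap, in the tray; leave alone.
- vial_black: amber glass vial, 26 mm diameter, 40 mm tall; its cap is the top 12 mm, 24 mm diameter; origin at the centre of its underside, z up its axis; 30 g. Black cap, in the tray; leave alone.
- vial_white: amber glass vial, 26 mm diameter, 40 mm tall; its cap is the top 12 mm, 24 mm diameter; origin at the centre of its underside, z up its axis; 30 g. White cap, already packed in a cavity of the case; leave there.
- vial_blue: amber glass vial, 26 mm diameter, 40 mm tall; its cap is the top 12 mm, 24 mm diameter; origin at the centre of its underside, z up its axis; 30 g. Blue cap, already packed in a cavity of the case; leave there.
- divider: light grey plate, 105 (x) x 193 (y) x 6 mm thick, about 0.16 kg, lying flat on the bench right way up. Origin at the centre of its underside. Towards +y four blue brackets frame the cassette's place; towards -y a flat scale of five colour patches. It goes into the case with its y axis along the case's y, either way round, with 3.5 mm play on every side.
- fin (a point): middle of the top edge of the divider's black upright grip fin (divider frame x = y = 0, z = 36 mm). The fin is 12 mm wide (x), 28 mm long (y) and rises 30 mm from the plate's top face: pinch it across x.
- slot (a point): centre of the cassette's place on the divider's top face (divider frame x = 0, y = +56, z = 6 mm; axes as the divider's). Four blue corner brackets 5 mm high frame it, 80 (x) x 28 (y) mm inside; the middle 56 mm of its long sides is open for the fingers. The cassette's long axis goes along the divider's x, either way round.
- cassette: white test cassette, 72 (x) x 22 (y) x 8 mm thick, lying flat on the bench with its pink window and green end mark up; origin at the centre of its underside; 20 g. Pinch it across y.
- sample_jar: round jar with a red lid, 56 mm diameter, 62 mm tall, origin under its centre; bystander.
- bulb: terracotta-coloured rubber bulb, 58 mm diameter, 70 mm tall, origin under its centre; bystander.
- timer: yellow bench timer, 30 x 60 x 50 mm high, origin under its centre; bystander.
Things that resemble listed ones, but are neither listed nor needed, are in the scene too. What is shaped like the vial_orange but pink or red is not meant.

How it is judged:
By the outcome, as a careful person would: the job done as asked, in the order asked, and still so for the second after the job is handed in, with the robot touching nothing.
It also fails if it takes over 61 s, if anything falls off the work surface, if the arm or the gripper's body presses on something with over 40 N, if the wrist force passes 120 N, or if a joint passes its speed limit or range.

### The arm

A 6-joint arm with a two-finger parallel gripper is mounted at the origin on the work surface. World frame = base frame: x ahead of the robot, y to its left, z up, the work surface at z = 0. Lengths are in m, angles in rad, forces in N, time in s.
With the tool pointing down it reaches from about 0.225 to 0.875 m from the base axis. Payload 3.4 kg.
Tool frame: the origin (TCP) lies at the very end of the fingers, on their centre line; the grasp point (between the pads) lies 19 mm behind it; z points along the fingers, y is the line along which they close (so a half turn about z gives the same grasp; the last joint's range is limited). The gripper opens to 85 mm and grips with 20 to 120 N. Pads are 22 mm wide; open, the fingers measure 114 mm over their backs; the gripper's body (76 mm by 85 mm) begins 54 mm behind the grasp point. The pads swing forward as they close: fully open they stand 13 mm farther back than shut.
Start: joints at [-1.39, 0.276, 1.505, -0, 1.361, -0.121], TCP at [0.171, -0.549, 0.231] pointing down, gripper open.
Joint ranges: [-2.89, 2.89], [-0.75, 2.08], [0.22, 2.7], [-1.18, 4.32], [0.11, 2.71], [-2.7, 2.7]. Speed limits (rad/s): [2.57, 2.57, 3.14, 3.14, 3.14, 3.14].

### API

Orientations are given as a unit quaternion [w, x, y, z].
In Python, from rig import readout, vision, manip gives the robot as it stands.
- The arm moves only by the shell command python3 -m handwheel 'ROWS' [FORCE]. ROWS is JSON, a list of rows, each a list of 3 entries, a list of its own where there are three numbers: the shift along the tool's x, y, z in mm, then the turn, a rotation vector about the tool's x, y, z in units of 6 degrees (1.0 is 6 degrees), then the closure, from -1 (fully open) to 1 (shut), so that 0 is half open. A call has 1 to 20 rows; each row shifts and turns the commanded pose from where the row before left it, along the tool's axes as they then stand; what a row does not reach is not made up. A row lasts 1/8 s, in which the tool goes at most 62.5 mm and 10.7 degrees, less where a joint would pass 70% of its speed; a pose out of reach is approached as far as the arm can. A call is refused whole if a number of a shift passes 62.5 or a number of a turn 1, either way. A call with a gripper value outside its range is refused whole. The fingers move at their own pace and stop on an object; FORCE is the grip in N (left out, the last holds). Time passes only in rows, so rows that do not move let the fingers close. It gives the time, the measured TCP pose, the force, the opening and the grip force at its end, in the units of the state.
- readout.get_state(): the state, without advancing time (a new reading comes with each control period).
- vision.get_image(name): name is "side" or "top" or "wrist"; returns the picture (400x640x3 uint8, blue, green, red); there is no depth.
- vision.camera_params(name): a dict with "intrinsics" (3x3 intrinsics, pixels), "rvec" (rotation vector, rad) and "tvec" (3), from world to camera coordinates, as OpenCV has them; the wrist camera has in their place "hand_eye" (4x4, takes a point from camera to tool coordinates, whose origin is the TCP and whose axes are the flange's). Camera axes: x right, y down, z forward; pixel columns grow to the right and rows downward; lengths in m; the calibration is good to about 2 mm. A picture is of the moment at which its call begins: read the wrist's pose just before it. camera_params takes no time and is no camera call.
- manip.sign_off(): hands the job in; it is judged then, once.
The state is a dict: "clock": time; "qpos": joint angles; "qd": joint speeds; "effort": joint torques, N m; "position": TCP position; "ee_rot": TCP orientation; "contact_force": force on the tool from outside, world axes, zero at the start; "moment": the same for the moment, N m; "width": finger opening in m; "gripper_force": force on a finger pad.
Only numpy, scipy, OpenCV 4.12 (cv2) and the standard library are available. Lean on these libraries where they do the work, as an engineer would, in place of code of your own. Each camera call takes 0.05 s, during which the arm holds its last target. There are 200 camera calls.

## Working session

There is one attempt and no reset: what is moved stays moved. The work goes in short steps, Python scripts to look and compute and a shell command to move; the robot and the scene stay as the last step left them, time stands still between calls to the robot, and variables do not carry over. Pictures are saved under pics/ and viewed, at most 10 in all, crops included, and the job is handed in when it is done.

```bash
mkdir -p pics; ls; python3 - <<'E'
from rig import readout, vision
import cv2
s=readout.get_state(); print(s)
for n in ("top","side","wrist"):
    im=vision.get_image(n); cv2.imwrite(f"pics/{n}0.png",im)
    print(n,vision.camera_params(n))
E
```

```text
pics
{'clock': 0.0, 'qpos': array([-1.39005772e+00,  2.76573140e-01,  1.50614620e+00,  2.70345844e-05,
        1.36069898e+00, -1.21005817e-01]), 'qd': array([ 0.00076083,  0.00060032,  0.00036588, -0.00050444,  0.00260493,
       -0.00023374]), 'effort': array([ 2.14428687e-04, -4.16784239e+01, -2.45808238e+01,  2.04763496e-04,
        1.13024900e-02,  9.69722436e-06]), 'position': array([ 0.170786  , -0.54848993,  0.23044697]), 'ee_rot': array([-9.12818114e-04,  9.88640374e-01,  1.50297631e-01, -1.40473210e-05]), 'contact_force': array([0.10012508, 0.08207635, 0.53013929]), 'moment': array([-0.05902601,  0.03322892, -0.00326871]), 'gripper_force': 0.0, 'width': 0.08563600887817747}
top {'intrinsics': array([[418.77924853,   0.        , 329.1132142 ],
       [  0.        , 418.77924853, 201.08353281],
       [  0.        ,   0.        ,   1.        ]]), 'rvec': array([ 2.14226732, -2.20534457,  0.09720409]), 'tvec': array([0.00176605, 0.60148886, 1.16417182])}
side {'intrinsics': array([[402.37787978,   0.        , 314.10456159],
       [  0.        , 402.37787978, 195.35963237],
       [  0.        ,   0.        ,   1.        ]]), 'rvec': array([ 2.05122451, -0.18426882,  0.13965336]), 'tvec': array([-0.56089969,  0.09552247,  0.91827728])}
wrist {'intrinsics': array([[335.5388089 ,   0.        , 320.34715957],
       [  0.        , 335.5388089 , 204.2630716 ],
       [  0.        ,   0.        ,   1.        ]]), 'hand_eye': array([[ 8.79029791e-05, -9.56438819e-01, -2.91932831e-01,
         7.37995127e-02],
       [ 9.99999995e-01,  6.95690626e-05,  7.31826787e-05,
        -9.03426243e-04],
       [-4.96852614e-05, -2.91932836e-01,  9.56438820e-01,
        -1.43666225e-01],
       [ 0.00000000e+00,  0.00000000e+00,  0.00000000e+00,
         1.00000000e+00]])}
```

View pics/top0.png

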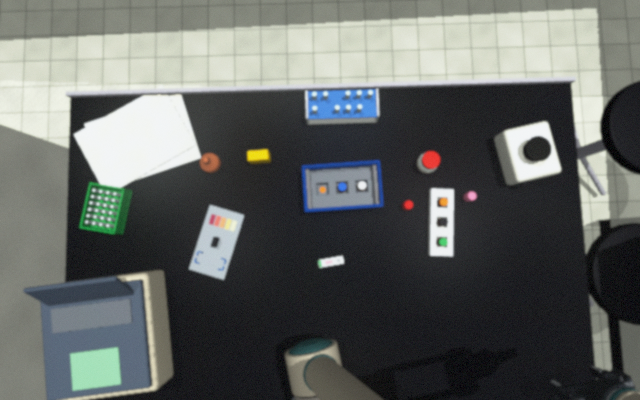

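View pics/side0.png

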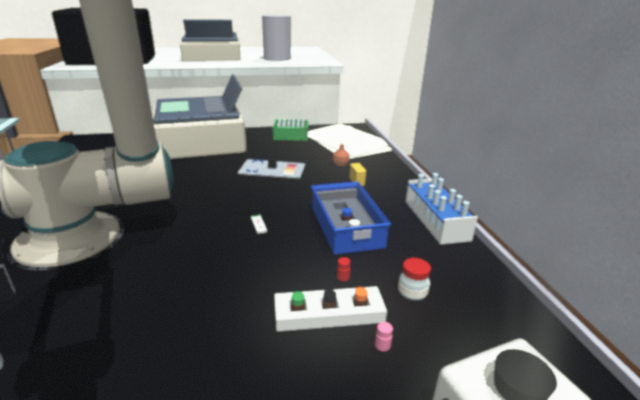

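The top view shows the tray's orange cap at (442,202), black at (442,222) and green at (442,242). The case is centred at about (342,186), with its orange gap dot at (322,188), blue vial at (342,187) and white vial at (362,186). The divider is at (216,242), its brackets towards the lower end, and the cassette is at (331,262).

Three things could be the vial: orange cap in the tray (442,202), red loose vial (408,205) and pink loose vial (471,196). The tray one fits, being orange and standing in a pocket. I'll confirm it in a crop and measure.

```bash
cat > h.py <<'E'
import numpy as np, cv2
from scipy.spatial.transform import Rotation as R
from rig import readout, vision
def cam(n, s=None):
    p=vision.camera_params(n); K=p["intrinsics"]
    if n=="wrist":
        T=np.eye(4); q=s["ee_rot"]; T[:3,:3]=R.from_quat([q[1],q[2],q[3],q[0]]).as_matrix(); T[:3,3]=s["position"]
        W=T@p["hand_eye"]; return K,W[:3,:3],W[:3,3]
    Rm=cv2.Rodrigues(p["rvec"])[0]; return K,Rm.T,-Rm.T@p["tvec"]
def cast(c,uv,z):
    K,Rw,o=c; uv=np.atleast_2d(np.float64(uv))
    d=(Rw@np.linalg.inv(K)@np.c_[uv,np.ones(len(uv))].T).T
    return (o+d*((z-o[2])/d[:,2])[:,None])[:,:2]
def proj(c,P):
    K,Rw,o=c; q=K@Rw.T@(np.float64(P)-o); return q[:2]/q[2]
HSV=dict(orange=((8,150,120),(16,255,255)),blue=((108,120,60),(125,255,255)),grey=((0,0,120),(180,70,255)))
def blobs(im,lo,hi,amin=8):
    m=cv2.inRange(cv2.cvtColor(im,cv2.COLOR_BGR2HSV),lo,hi)
    cs,_=cv2.findContours(m,cv2.RETR_EXTERNAL,cv2.CHAIN_APPROX_NONE)
    return sorted([c for c in cs if cv2.contourArea(c)>=amin],key=cv2.contourArea,reverse=True)
def rect(c,cont,z):
    """min-area rectangle in world mm: centre, sizes, angle of long axis (deg)"""
    P=cast(c,cont[:,0],z)*1000; (cx,cy),(w,h),a=cv2.minAreaRect(P.astype(np.float32))
    if h>w: w,h,a=h,w,a+90
    return np.round([cx,cy,w,h,(a+90)%180-90],1)
def go(x,y,z,yaw,s=None):
    """shift (tool mm) and turn about tool z (units) to TCP world x,y,z mm, tool-y line at world yaw deg, tool down"""
    s=s or readout.get_state(); q=s["ee_rot"]; A=R.from_quat([q[1],q[2],q[3],q[0]])
    ty=A.as_matrix()[:,1]; cur=np.degrees(np.arctan2(ty[1],ty[0]))
    dy=(yaw-cur+90)%180-90
    d=A.inv().apply(np.array([x,y,z])-1000*s["position"])
    tilt=A.as_matrix()[:2,2]*57.3
    print("shift",d.round(1),"turn z",round(-dy/6,2),"alt",round((-dy+(180 if dy>0 else -180))/6,2),"cur yaw",cur.round(1),"tilt",tilt.round(2),"q6",s["qpos"][5].round(2))
E
python3 - <<'E'
from h import *
im=cv2.imread("pics/top0.png"); c=cam("top")
hsv=cv2.cvtColor(im,cv2.COLOR_BGR2HSV)
for n,(u,v) in dict(org=(442,202),blk=(442,222),grn=(442,242),dot=(322,188),blu=(342,187),wht=(362,186)).items():
    z={'dot':.006}.get(n,.046); print(n,hsv[v,u],(cast(c,(u,v),z)*1000).round(1))
for k,(lo,hi) in HSV.items():
    for b in blobs(im,lo,hi):
        u,v=b[:,0].mean(0)
        if 180<u<480 and 140<v<290: print(k,u.round(1),v.round(1),cv2.contourArea(b),rect(c,b,{'orange':.046,'blue':.066,'grey':.006}[k]))
cv2.imwrite("pics/crop1.png",cv2.resize(im[150:275,385:490],None,fx=4.5,fy=4.5,interpolation=cv2.INTER_CUBIC))
E
```

```text
org [ 17 205 239] [[ 587.8 -331.3]]
blk [126  20  63] [[ 531.9 -328.3]]
grn [ 68 162 206] [[ 476.5 -325.4]]
dot [ 16 189 235] [[642.    3.9]]
blu [109 186 233] [[638.2 -53. ]]
wht [100   3 241] [[ 639.4 -109.3]]
orange 214.1 161.4 24.5 [721.6 305.7  30.6  14.3  13.5]
orange 441.7 202.6 10.0 [ 587.1 -330.6   19.6   14.    42.5]
blue 341.8 185.7 3846.5 [640.  -52.5 224.4 136.9 -87.7]
grey 216.1 241.9 2460.0 [496.1 311.5 195.6 108.4 -18.3]
grey 338.5 187.3 2257.5 [644.7 -45.1 188.9 112.5 -88.8]
grey 441.4 222.0 1621.0 [ 534.  -337.6  197.4   72.1   -3.2]
grey 329.7 261.7 194.0 [430.2 -15.5  75.7  26.3 -81.7]
grey 375.6 184.3 92.5 [ 648.  -152.2  108.8   10.6    2.5]
grey 424.0 164.8 50.0 [ 702.5 -296.    55.9   28.7   35.9]
```

View pics/crop1.png

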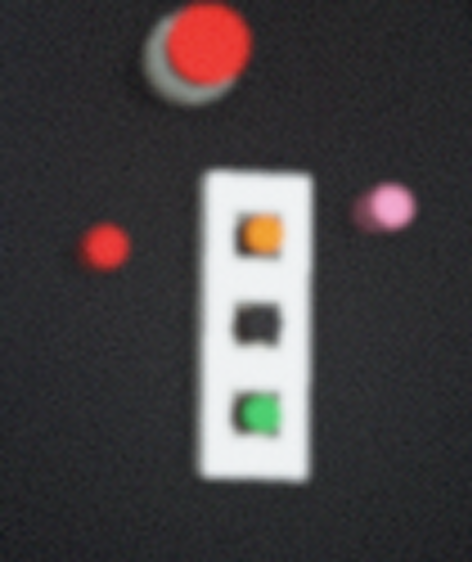

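The crop confirms it: the orange cap sits in the top pocket of the white tray at top-image pixel (442,202). The loose lookalikes beside it are red and pink, so they are not meant. Next I'll approach it.

```bash
python3 - <<'E'
from h import *
go(588,-331,170,87)
E
```

```text
shift [463.  -83.7  60.8] turn z 3.38 alt -26.62 cur yaw -72.7 tilt [-0.01  0.08] q6 -0.12
```

```bash
python3 -m handwheel '[[[46,-8,0],[0,0,0],-0.2],[[46,-8,0],[0,0,0],-0.2],[[46,-8,6],[0,0,0],-0.2],[[46,-8,6],[0,0,0],-0.2],[[46,-8,8],[0,0,0],-0.2],[[46,-8,8],[0,0,0],-0.2],[[46,-8,8],[0,0,0],-0.2],[[46,-8,8],[0,0,0],-0.2],[[46,-8,8],[0,0,0],-0.2],[[46,-8,8],[0,0,0],-0.2],[[0,0,0],[0,0,1],-0.2],[[0,0,0],[0,0,1],-0.2],[[0,0,0],[0,0,1],-0.2],[[0,0,0],[0,0,0.4],-0.2],[[0,0,0],[0,0,0],-0.2],[[0,0,0],[0,0,0],-0.2]]' 30; python3 - <<'E'
from h import *
s=readout.get_state(); im=vision.get_image("wrist"); cv2.imwrite("pics/w1.png",im); c=cam("wrist",s)
print(s["position"],s["width"])
for b in blobs(im,(5,130,100),(22,255,255),60):
    (u,v),r=cv2.minEnclosingCircle(b); print(u,v,r,cv2.contourArea(b),rect(c,b,.046))
go(588,-331,170,87)
E
```

```text
clock: 2.15
position: [0.5862, -0.3359, 0.1711]
ee_rot: [-0.0, 1.0, -0.027, -0.0]
contact_force: [0.6, -0.1, 0.5]
width: 0.051
gripper_force: 0.0
[ 0.58623327 -0.33588873  0.17105826] 0.05095096574171168
321.62054443359375 189.5580291748047 14.98401165008545 630.0 [ 590.3 -336.4   24.7   22.4   -3.1]
shift [ 1.5 -5.   1.2] turn z -0.01 alt 29.99 cur yaw -93.1 tilt [-0.01  0.  ] q6 1.0
```

View pics/w1.png

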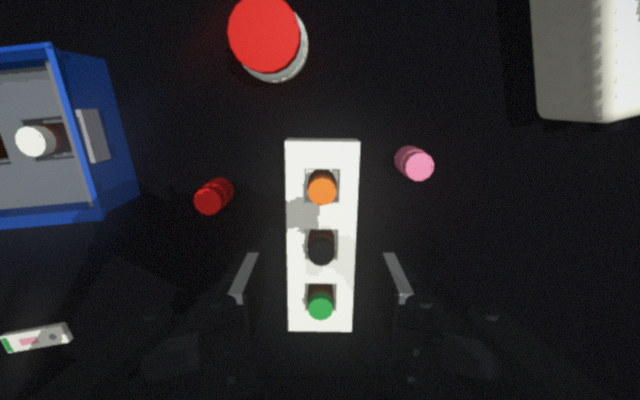

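The wrist view shows the orange cap at (322,188), black at (320,247) and green at (320,304), with the fingers straddling the row. Cap is at about (589.5,-336.4). Now I'll go down and grip.

```bash
python3 -m handwheel '[[[3,0.5,40],[0,0,0],-0.2],[[0,0,40],[0,0,0],-0.2],[[0,0,30],[0,0,0],-0.2],[[0,0,20],[0,0,0],-0.2],[[0,0,13],[0,0,0],-0.2],[[0,0,0],[0,0,0],-0.2],[[0,0,0],[0,0,1],1],[[0,0,0],[0,0,-1],1],[[0,0,0],[0,0,0],1],[[0,0,0],[0,0,0],1],[[0,0,0],[0,0,0],1]]' 30
```

```text
clock: 3.58
position: [0.5901, -0.3372, 0.0297]
ee_rot: [0.001, 1.0, -0.028, 0.001]
contact_force: [-0.1, 0.5, 5.4]
width: 0.0232
gripper_force: 30.1
```

```bash
python3 -m handwheel '[[[0,0,-10],[0,0,0],1],[[0,0,-40],[0,0,0],1],[[0,0,-60],[0,0,0],1],[[5,-51,-60],[0,0,0],1],[[5,-51,0],[0,0,0],1],[[6,-51,0],[0,0,0],1],[[6,-52,0],[0,0,0],1],[[6,-52,0],[0,0,0],1],[[6,-52,0],[0,0,-1],1],[[0,0,0],[0,0,-1],1],[[0,0,0],[0,0,-1],1],[[0,0,0],[0,0,-1],1],[[0,0,0],[0,0,-1],1],[[0,0,0],[0,0,-1],1],[[0,0,0],[0,0,-1],1],[[0,0,0],[0,0,-1],1],[[0,0,0],[0,0,-1],1],[[0,0,0],[0,0,-1],1],[[0,0,0],[0,0,-1],1],[[0,0,0],[0,0,-1],1]]'
python3 -m handwheel '[[[0,0,0],[0,0,-1],1],[[0,0,0],[0,0,-1],1],[[0,0,0],[0,0,-1],1],[[0,0,0],[0,0,-0.9],1],[[0,0,0],[0,0,0],1],[[0,0,0],[0,0,0],1]]'; python3 - <<'E'
from h import *
s=readout.get_state(); im=vision.get_image("wrist"); cv2.imwrite("pics/w2.png",im); c=cam("wrist",s)
for b in blobs(im,(5,130,100),(22,255,255),60):
    (u,v),r=cv2.minEnclosingCircle(b); print('o',u,v,r,cv2.contourArea(b),rect(c,b,.006))
for b in blobs(im,(105,120,40),(130,255,255),200)[:4]:
    print('b',b[:,0].mean(0),cv2.contourArea(b),rect(c,b,.066))
go(642,4,200,2.3)
E
```

```text
clock: 6.08
position: [0.638, -0.0403, 0.1859]
ee_rot: [-0.0, 0.824, 0.567, -0.0]
contact_force: [0.6, -1.1, -0.2]
width: 0.023
gripper_force: 29.9
clock: 6.82
position: [0.6382, -0.0404, 0.1858]
ee_rot: [-0.0, 0.693, 0.721, -0.0]
contact_force: [-0.8, -0.4, -0.2]
width: 0.0229
gripper_force: 29.9
o 320.8344421386719 278.44378662109375 30.68439292907715 1803.0 [ 641.3 -140.6   60.1   57.4    2.3]
o 320.5 134.5 8.514793395996094 75.0 [634.1   6.6  16.    6.4  44.3]
b [323.05147679 156.5164557 ] 9213.5 [639.2 -36.5 186.  130.3 -87.7]
b [320.06521739 316.76086957] 819.0 [ 641.8 -152.4   52.5   17.     2.3]
b [549.36238532 214.50458716] 470.0 [828.  -56.3 188.    5.  -89.5]
shift [ 44.2   5.4 -14.2] turn z -0.01 alt 29.99 cur yaw 2.2 tilt [-0.01 -0.  ] q6 -0.21
```

View pics/w2.png

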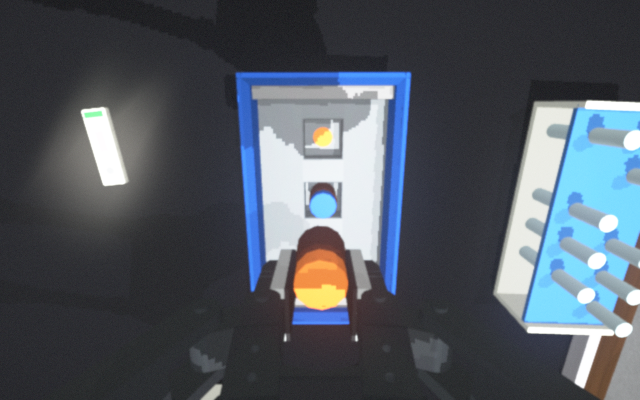

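The wrist view shows the case rim's far corners at (237,74) and (411,73). The empty cavity, with its half-lit dot, is at (322,137), and the blue vial is at (322,203). The held vial is upright between the fingers.

```bash
python3 - <<'E'
from h import *
s=readout.get_state(); im=cv2.imread("pics/w2.png"); c=cam("wrist",s)
m=cv2.inRange(cv2.cvtColor(im,cv2.COLOR_BGR2HSV),(5,90,90),(35,255,255))[110:165,290:355]
v,u=np.nonzero(m); uv=(np.array([u.min()+u.max(),v.min()+v.max()])/2+[290,110]); print(uv,len(u),cast(c,uv,.006)*1000)
# cavity square top edges (z 28) from view, rim corners (z 66)
print("cav",(cast(c,[(303,118.5),(343,118.5)],.028)*1000).round(1))
P=cast(c,[(237,74),(411,73)],.066)*1000; print("rim",P.round(1), P.mean(0)-[109*np.cos(np.radians(92.3)),109*np.sin(np.radians(92.3))])
t=P.mean(0)-109*np.array([np.cos(np.radians(92.3)),np.sin(np.radians(92.3))])
print("gap from rim",t+56*np.array([np.cos(np.radians(92.3)),np.sin(np.radians(92.3))]))
E
```

```text
[322. 136.] 277 [[637.20025615   3.73050449]]
cav [[619.9  20.2]
 [654.7  21.5]]
rim [[572.6  51.8]
 [700.1  57.4]] [640.7310373  -54.31990891]
gap from rim [638.48365691   1.63497722]
```

```bash
python3 -m handwheel '[[[44,1.3,0],[0,0,0],1],[[0,0,20],[0,0,0],1],[[0,0,45],[0,0,0],1],[[0,0,40],[0,0,0],1],[[0,0,25],[0,0,0],1],[[0,0,15],[0,0,0],1],[[0,0,7],[0,0,0],1],[[0,0,3],[0,0,0],1],[[0,0,0],[0,0,0],1],[[0,0,0],[0,0,0],1]]'
```

```text
clock: 8.12
position: [0.6386, 0.0035, 0.0317]
ee_rot: [0.001, 0.693, 0.721, 0.001]
contact_force: [-0.2, 0.2, -0.3]
width: 0.0232
gripper_force: 29.9
```

```bash
python3 -m handwheel '[[[0,0,1],[0,0,0],1],[[0,0,1],[0,0,0],1],[[0,0,0],[0,0,0],1]]'; python3 -m handwheel '[[[0,0,0],[0,0,0],0.2],[[0,0,0],[0,0,0],0.0],[[0,0,0],[0,0,0],-0.1],[[0,0,-5],[0,0,0],-0.1],[[0,0,-40],[0,0,0],-0.1],[[0,0,-60],[0,0,0],-0.1],[[0,0,-60],[0,0,0],-0.1],[[0,0,0],[0,0,0],0]]'; python3 - <<'E'
from h import *
s=readout.get_state(); im=vision.get_image("wrist"); cv2.imwrite("pics/w3.png",im); c=cam("wrist",s)
for b in blobs(im,(5,130,100),(22,255,255),60):
    print('o',b[:,0].mean(0),cv2.contourArea(b),rect(c,b,.046))
for b in blobs(im,(105,120,40),(130,255,255),200)[:4]:
    print('b',b[:,0].mean(0),cv2.contourArea(b),rect(c,b,.066))
# divider at (496.1,311.5), long axis -18.3 -> pinch yaw 71.7
go(496,311,200,71.7)
E
```

```text
clock: 8.5
position: [0.6382, 0.0035, 0.0297]
ee_rot: [0.0, 0.693, 0.721, 0.0]
contact_force: [-1.6, 0.4, 4.5]
width: 0.0229
gripper_force: 30.4
clock: 9.5
position: [0.6415, 0.0033, 0.2006]
ee_rot: [0.005, 0.693, 0.721, 0.004]
contact_force: [0.7, -0.6, -0.8]
width: 0.0425
gripper_force: 0.0
b [313.56840796 175.17039801] 5077.0 [637.8  -1.9 130.3 119.6   2.4]
b [327.93081761 339.59433962] 1951.0 [ 646.8 -152.   118.1   54.6   19.5]
b [526.05747126 266.26206897] 290.5 [835.8 -63.5 198.   51.5 -71.6]
shift [ 313. -131.   -4.] turn z -11.57 alt 18.43 cur yaw 2.3 tilt [ 0.38 -0.05] q6 -0.14
```

View pics/w3.png

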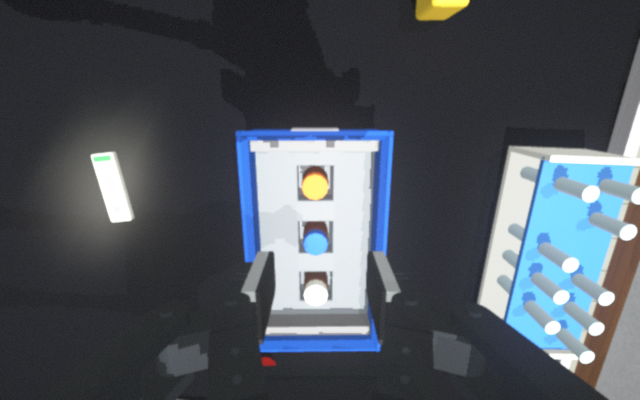

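The view shows the orange-capped vial standing upright in the end cavity at (316,184), with blue at (316,240) and white at (316,292) undisturbed. Now on to the divider.

```bash
python3 -m handwheel '[[[45,-19,0],[0,0,0],0],[[45,-19,0],[0,0,0],0],[[45,-19,0],[0,0,0],0],[[45,-19,0],[0,0,0],0],[[45,-18,0],[0,0,0],0],[[45,-18,0],[0,0,0],0],[[43,-19,0],[0,0,-1],0],[[0,0,0],[0,0,-1],0],[[0,0,0],[0,0,-1],0],[[0,0,0],[0,0,-1],0],[[0,0,0],[0,0,-1],0],[[0,0,0],[0,0,-1],0],[[0,0,0],[0,0,-1],0],[[0,0,0],[0,0,-1],0],[[0,0,0],[0,0,-1],0],[[0,0,0],[0,0,-1],0],[[0,0,0],[0,0,-1],0],[[0,0,0],[0,0,-0.6],0],[[0,0,0],[0,0,0],0],[[0,0,0],[0,0,0],0]]'; python3 - <<'E'
from h import *
s=readout.get_state(); im=vision.get_image("wrist"); cv2.imwrite("pics/w4.png",im); c=cam("wrist",s)
for b in blobs(im,(0,0,110),(180,80,255),2000): print('g',b[:,0].mean(0),cv2.contourArea(b),rect(c,b,.006))
for b in blobs(im,(100,90,60),(130,255,255),20): print('b',b[:,0].mean(0).round(),cv2.contourArea(b),(cast(c,b[:,0].mean(0),.011)*1000).round(1))
E
```

```text
clock: 12.05
position: [0.494, 0.3108, 0.1928]
ee_rot: [-0.001, 0.158, 0.987, -0.001]
contact_force: [0.1, 0.3, -0.2]
width: 0.0429
gripper_force: 0.0
g [321.67244367 170.85441941] 19485.5 [495.7 311.8 193.2 105.6 -18.3]
g [591.65942029 326.68115942] 12011.0 [763.4 575.6 224.7 139.3  34.1]
b [ 61. 349.] 3243.0 [[590.1 -38.8]]
b [148. 368.] 68.0 [[646.   45.4]]
b [282. 111.] 57.5 [[418.8 297.9]]
b [362. 138.] 56.5 [[465.9 361.6]]
b [362. 111.] 55.0 [[442.2 369.3]]
b [283. 138.] 47.0 [[442.2 290.1]]
```

View pics/w4.png

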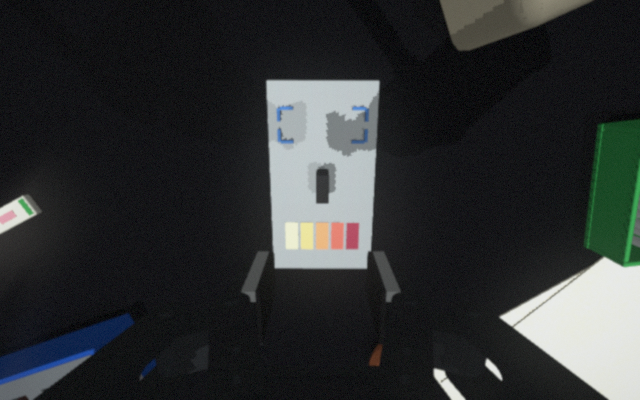

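The divider is centred at pixel (322,171), which is (495.7,311.8) mm at -18.3°. Its brackets are on the image's upper side, the fin at (322,185) and the colour scale below. I'll descend and pinch the fin.

```bash
python3 -m handwheel '[[[-1.3,1.5,50],[0,0,0],0],[[0,0,50],[0,0,0],0],[[0,0,40],[0,0,0],0],[[0,0,25],[0,0,0],0],[[0,0,12],[0,0,0],0],[[0,0,4],[0,0,0],0],[[0,0,0],[0,0,0],0.4],[[0,0,0],[0,0,0],1],[[0,0,0],[0,0,0],1],[[0,0,0],[0,0,0],1],[[0,0,0],[0,0,0],1],[[0,0,0],[0,0,0],1]]' 80
```

```text
clock: 13.6
position: [0.4971, 0.3125, 0.0141]
ee_rot: [0.001, 0.157, 0.988, 0.001]
contact_force: [0.3, -0.8, 5.8]
width: 0.0104
gripper_force: 80.7
```

```bash
python3 -m handwheel '[[[0,0,-5],[0,0,0],1],[[0,0,-15],[0,0,0],1],[[0,0,-40],[0,0,0],1],[[0,0,-55],[0,0,0],1],[[-15,-19,-50],[0,0,0],1],[[-35,-42,0],[0,0,0],1],[[-40,-48,0],[0,0,0],1],[[-40,-48,0],[0,0,0],1],[[-40,-49,0],[0,0,0],1],[[-40,-49,0],[0,0,0],1],[[-30,-36,0],[0,0,0],1],[[-9.5,-12,0],[0,0,0.5],1],[[0,0,0],[0,0,1],1],[[0,0,0],[0,0,1],1],[[0,0,0],[0,0,1],1],[[0,0,0],[0,0,1],1],[[0,0,0],[0,0,1],1],[[0,0,0],[0,0,1],1],[[0,0,0],[0,0,1],1],[[0,0,0],[0,0,1],1]]'
python3 -m handwheel '[[[0,0,0],[0,0,1],1],[[0,0,0],[0,0,1],1],[[0,0,0],[0,0,0.9],1],[[0,0,0],[0,0,0.2],1],[[0,0,0],[0,0,0],1],[[0,0,0],[0,0,0],1],[[0,0,0],[0,0,0],1]]'; python3 - <<'E'
from h import *
s=readout.get_state(); im=vision.get_image("wrist"); cv2.imwrite("pics/w5.png",im); c=cam("wrist",s)
print(s["position"])
zd=s["position"][2]-.014+.006
for b in blobs(im,(0,0,110),(180,80,255),2000): print('g',b[:,0].mean(0),cv2.contourArea(b),rect(c,b,zd), 'at z66',rect(c,b,.066))
for b in blobs(im,(105,120,40),(130,255,255),200)[:5]: print('b',b[:,0].mean(0),cv2.contourArea(b),rect(c,b,.066))
go(640.1,-53.2,150,2.3)
E
```

```text
clock: 16.1
position: [0.638, -0.0508, 0.1782]
ee_rot: [-0.0, 0.569, 0.823, 0.0]
contact_force: [-1.2, 0.1, -2.5]
width: 0.0105
gripper_force: 79.8
clock: 16.98
position: [0.6386, -0.0519, 0.1778]
ee_rot: [-0.0, 0.693, 0.721, -0.0]
contact_force: [-0.5, -0.2, -3.1]
width: 0.01
gripper_force: 79.8
[ 0.63862304 -0.05194427  0.17782911]
g [320.29170384 176.70472792] 53679.5 [636.5 -16.9 124.8 105.6 -87.7] at z66 [637.6 -44.1 210.2 177.9 -87.7]
g [541.23137255 190.99215686] 8048.0 [738.8 -22.9 113.3  19.   89.6] at z66 [809.9 -54.2 190.8  32.   89.6]
g [595.91296928 327.18600683] 3201.0 [781.9 -84.4  83.1  46.2 -48.9] at z66 [ 882.5 -157.8  140.    77.9  -48.9]
g [ 96.79227053 133.84057971] 2233.5 [536.3   4.7  35.5  13.  -81.6] at z66 [468.7  -7.8  59.8  21.9 -81.6]
b [596.08816705 218.63805104] 14884.0 [865.8 -56.2 190.6  80.6 -89.8]
b [231.97540984 115.94262295] 343.0 [569.7  11.2  33.8  17.   43.6]
b [236.1637931  173.14655172] 339.0 [571.7 -33.1  33.   17.8 -39. ]
shift [-1.2  1.4 27.8] turn z 0.0 alt -30.0 cur yaw 2.3 tilt [-0. -0.] q6 -0.23
```

View pics/w5.png

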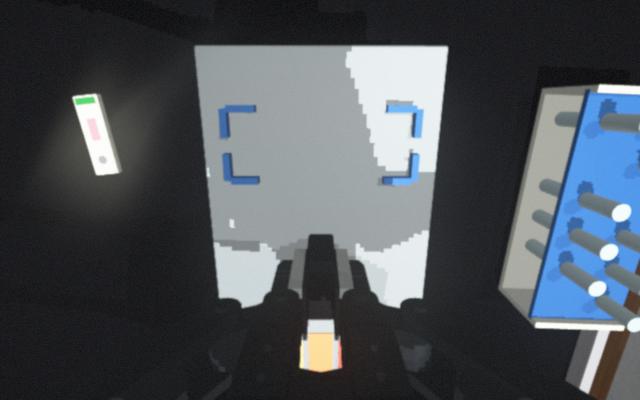

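The divider is held level and square, its far edge running from (195,46) to (448,46). Offset in the grip is about 1 mm. Next I'll lower it to just inside the lead-in and check forces.

```bash
python3 -m handwheel '[[[-2.4,1.9,20],[0,0,0],1],[[0,0,40],[0,0,0],1],[[0,0,25],[0,0,0],1],[[0,0,11],[0,0,0],1],[[0,0,3],[0,0,0],1],[[0,0,3],[0,0,0],1],[[0,0,2],[0,0,0],1],[[0,0,0],[0,0,0],1]]'; python3 - <<'E'
from h import *
print(readout.get_state()["position"])
w=vision.get_image("wrist");sd=vision.get_image("side")
cv2.imwrite("pics/w6.png",np.hstack([w[:,100:500],cv2.resize(sd[165:265,295:405],(400,400),interpolation=cv2.INTER_CUBIC)]))
E
```

```text
clock: 18.02
position: [0.6409, -0.0544, 0.0743]
ee_rot: [0.0, 0.693, 0.721, 0.0]
contact_force: [0.2, 0.1, -2.3]
width: 0.0105
gripper_force: 79.8
[ 0.64089343 -0.05439046  0.07434487]
```

View pics/w6.png

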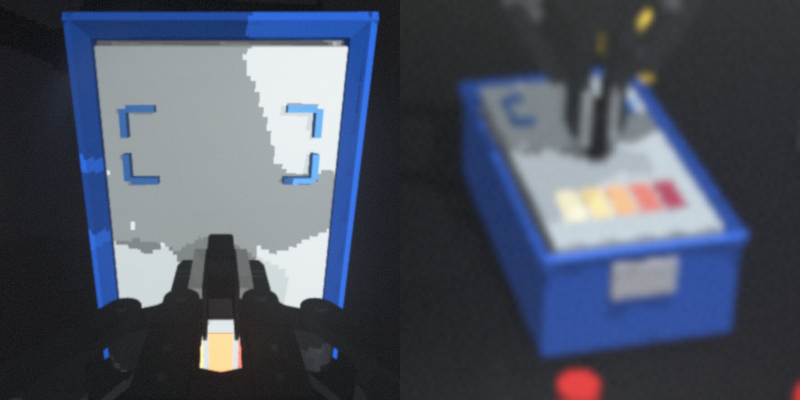

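The divider sits evenly between the walls: left gap at x≈97, right at x≈348 in the left half of the picture. No contact force. I'll lower it the last 10 mm.

```bash
python3 -m handwheel '[[[0,0,2],[0,0,0],1],[[0,0,2],[0,0,0],1],[[0,0,2],[0,0,0],1],[[0,0,2],[0,0,0],1],[[0,0,1],[0,0,0],1],[[0,0,1],[0,0,0],1],[[0,0,1],[0,0,0],1],[[0,0,0],[0,0,0],1],[[0,0,0],[0,0,0],1]]'
```

```text
clock: 19.25
position: [0.6406, -0.0543, 0.0642]
ee_rot: [0.0, 0.693, 0.721, 0.0]
contact_force: [-3.3, 1.4, 4.6]
width: 0.0105
gripper_force: 80.8
```

```bash
python3 -m handwheel '[[[0,0,0],[0,0,0],0.4],[[0,0,0],[0,0,0],0],[[0,0,0],[0,0,0],0],[[0,0,-10],[0,0,0],0],[[0,0,-45],[0,0,0],0],[[0,0,-60],[0,0,0],0],[[0,0,-30],[0,0,0],0],[[0,0,0],[0,0,0],0],[[0,0,0],[0,0,0],0]]'; python3 - <<'E'
from h import *
s=readout.get_state(); im=vision.get_image("wrist"); cv2.imwrite("pics/w7.png",im); c=cam("wrist",s)
print(s["position"])
P=[]
for b in blobs(im,(100,100,40),(130,255,255),100):
    p=cast(c,b[:,0].mean(0),.061)[0]*1000
    print('b',b[:,0].mean(0).round(1),cv2.contourArea(b),p.round(1),rect(c,b,.061))
for b in blobs(im,(0,0,110),(180,80,255),1000): print('g',b[:,0].mean(0),cv2.contourArea(b),rect(c,b,.056),rect(c,b,.008))
go(430,-15.5,200,8.3)
E
```

```text
clock: 20.38
position: [0.6399, -0.0542, 0.207]
ee_rot: [-0.001, 0.693, 0.721, -0.0]
contact_force: [0.7, 0.1, -0.4]
width: 0.0428
gripper_force: 0.0
[ 0.6399456  -0.05417569  0.20703473]
b [583.8 188.3] 15408.5 [872.5 -43. ] [870.6 -57.7 194.6  82.1 -89.9]
b [321.8 134.7] 7765.5 [638.1  -5.7] [638.9 -33.7 182.1 133.2 -87.7]
b [319.8 291.4] 1248.5 [ 642.4 -156.6] [ 642.6 -156.2   92.7   15.6    2.4]
g [326.23066298 178.27900552] 24711.0 [645.2 -52.2 198.1 121.  -86.9] [646.7 -64.  230.3 140.7 -86.9]
g [521.86929461 180.69917012] 6004.0 [818.6 -57.4 197.3  29.2 -89.9] [848.2 -70.1 229.4  34.  -89.9]
g [597.20661157 255.29515939] 5034.5 [ 890.9 -126.8  238.5  101.1   83.3] [ 932.3 -150.8  277.3  117.5   83.3]
g [113.93121693 128.91534392] 1849.5 [459.5  -9.8  63.2  22.7 -82. ] [430.7 -14.8  73.5  26.4 -82. ]
shift [  47.  -207.9    6.9] turn z -1.0 alt 29.0 cur yaw 2.3 tilt [-0.17  0.03] q6 -0.23
```

View pics/w7.png

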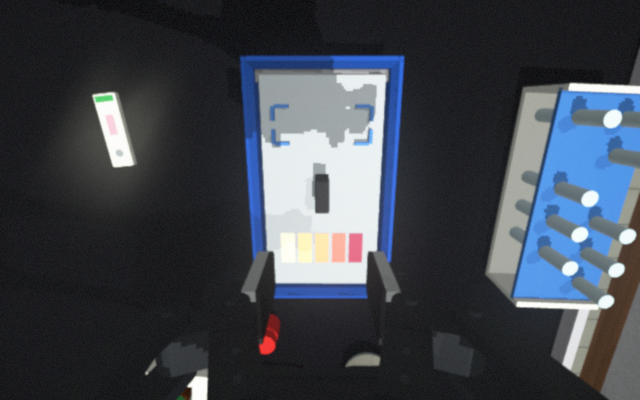

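The divider is flat inside the rim. Brackets at about (280,112), (363,112), (280,138), (364,137), fin at (322,190), cassette at (114,130), window up. I'll measure the slot from the brackets and approach the cassette.

```bash
python3 - <<'E'
from h import *
s=readout.get_state(); im=cv2.imread("pics/w7.png"); c=cam("wrist",s)
r=im[97:152,265:381]; P=[]
for b in blobs(r,(100,90,60),(130,255,255),15):
    b=b+np.array([265,97]); P.append(b); print(b[:,0].mean(0).round(1),cv2.contourArea(b))
print("slot",rect(c,np.vstack(P),.061))
E
python3 -m handwheel '[[[8,-40,0],[0,0,0],-0.2],[[8,-42,0],[0,0,0],-0.2],[[8,-42,0],[0,0,0],-0.2],[[8,-42,0],[0,0,0],-0.2],[[15,-42,0],[0,0,0],-0.2],[[0,0,0],[0,0,-1],-0.2],[[0,0,50],[0,0,0],-0.2],[[0,0,0],[0,0,0],-0.2],[[0,0,0],[0,0,0],-0.2]]'; python3 - <<'E'
from h import *
s=readout.get_state(); im=vision.get_image("wrist"); cv2.imwrite("pics/w8.png",im); c=cam("wrist",s)
for b in blobs(im,(0,0,90),(180,255,255),1000): print('g',b[:,0].mean(0),cv2.contourArea(b),rect(c,b,.008))
go(430,-15.5,9,8.3)
E
```

```text
[276.1 109.6] 77.5
[366.8 109.5] 69.0
[277.2 139.5] 68.5
[365.5 139.5] 61.0
slot [637.    2.6  85.8  33.6   2.3]
clock: 21.55
position: [0.4312, -0.0157, 0.158]
ee_rot: [-0.0, 0.654, 0.756, -0.0]
contact_force: [0.2, -0.3, 1.0]
width: 0.0511
gripper_force: 0.0
g [558.71866295 251.02924791] 33420.0 [674.9 -74.2 261.5 196.1 -87.6]
g [319.9754902  186.10294118] 2012.0 [429.8 -14.9  73.3  23.8 -81.7]
shift [  0.7  -2.  149.6] turn z -0.0 alt 30.0 cur yaw 8.3 tilt [ 0.06 -0.02] q6 -0.34
```

Slot is at (637.0,2.6) with yaw 2.3°, and the cassette at (429.8,-15) with its pinch line at 8.3°. The open fingertips stand behind the TCP, so I'll go down with a narrow opening and feel for the bench.

```bash
python3 -m handwheel '[[[0.7,-2,50],[0,0,0],0.2],[[0,0,50],[0,0,0],0.2],[[0,0,30],[0,0,0],0.2],[[0,0,15],[0,0,0],0.2],[[0,0,8],[0,0,0],0.2],[[0,0,0],[0,0,0],0.2],[[0,0,0],[0,0,0],0.2]]' 30; python3 -m handwheel '[[[0,0,1.5],[0,0,0],0.2],[[0,0,1.5],[0,0,0],0.2],[[0,0,0],[0,0,0],0.2]]'
```

```text
clock: 22.48
position: [0.4298, -0.0155, 0.0057]
ee_rot: [0.001, 0.654, 0.756, 0.0]
contact_force: [0.1, 0.3, -0.6]
width: 0.0343
gripper_force: 0.0
clock: 22.85
position: [0.4288, -0.0153, 0.0019]
ee_rot: [0.0, 0.654, 0.756, -0.0]
contact_force: [0.1, 0.1, -0.7]
width: 0.0343
gripper_force: 0.0
```

```bash
python3 -m handwheel '[[[0,0,1.5],[0,0,0],0.2],[[0,0,1.5],[0,0,0],0.2],[[0,0,0],[0,0,0],0.2]]' ; python3 - <<'E'
from h import *
# fingertip position seen by the wrist camera in the (unviewed) picture: rough numeric check
print(readout.get_state()["contact_force"],readout.get_state()["position"])
E
```

```text
clock: 23.22
position: [0.4289, -0.0153, -0.0008]
ee_rot: [0.0, 0.654, 0.756, -0.0]
contact_force: [-1.8, -0.1, 6.3]
width: 0.034
gripper_force: 3.0
[-1.77029504 -0.05738874  6.26191889] [ 0.42892624 -0.01531601 -0.00081107]
```

```bash
python3 -m handwheel '[[[0,0,-3],[0,0,0],0.2],[[0,0,-2.5],[0,0,0],0.2],[[0,0,0],[0,0,0],0.4],[[0,0,0],[0,0,0],1],[[0,0,0],[0,0,0],1],[[0,0,0],[0,0,0],1],[[0,0,0],[0,0,0],1]]' 30
```

```text
clock: 24.1
position: [0.429, -0.0153, 0.0045]
ee_rot: [0.0, 0.654, 0.756, 0.0]
contact_force: [-1.3, -0.5, 5.3]
width: 0.0205
gripper_force: 29.4
```

```bash
python3 -m handwheel '[[[0,0,-5],[0,0,0],1],[[0,0,-25],[0,0,0],1],[[0,0,-50],[0,0,0],1],[[0,10,-50],[0,0,0],1],[[-3,40,-20],[0,0,0],1],[[-3,50,0],[0,0,0],1],[[-3,50,0],[0,0,0],1],[[-3,40,0],[0,0,0],1],[[0,18.5,0],[0,0,-0.5],1],[[0,0,0],[0,0,-1],1],[[0,0,0],[0,0,-1],1],[[0,0,0],[0,0,-1],1],[[0,0,0],[0,0,-1],1],[[0,0,0],[0,0,-1],1],[[0,0,0],[0,0,-1],1],[[0,0,0],[0,0,-1],1],[[0,0,0],[0,0,-1],1],[[0,0,0],[0,0,-1],1],[[0,0,0],[0,0,-1],1],[[0,0,0],[0,0,-1],1]]'
python3 -m handwheel '[[[0,0,0],[0,0,-1],1],[[0,0,0],[0,0,-1],1],[[0,0,0],[0,0,-0.5],1],[[0,0,0],[0,0,0],1],[[0,0,0],[0,0,0],1]]'; python3 - <<'E'
from h import *
s=readout.get_state(); im=vision.get_image("wrist"); cv2.imwrite("pics/w9.png",im); c=cam("wrist",s); z=s["position"][2]-.0045
print(s["position"])
for b in blobs(im,(0,0,140),(180,60,255),400): print('g',b[:,0].mean(0).round(),cv2.boundingRect(b),cv2.contourArea(b),rect(c,b,z+.008))
for b in blobs(im,(100,90,60),(130,255,255),40): print('b',b[:,0].mean(0).round(),cv2.boundingRect(b),cv2.contourArea(b),(cast(c,b[:,0].mean(0),.061)*1000).round(1))
for b in blobs(im,(155,40,100),(179,255,255),40): print('pink',b[:,0].mean(0).round(),cv2.boundingRect(b),cv2.contourArea(b),rect(c,b,z+.008))
for b in blobs(im,(50,80,60),(75,255,255),40): print('green',b[:,0].mean(0).round(),cv2.contourArea(b),rect(c,b,z+.008))
go(637.1,2.6,60.5,92.3)
E
```

```text
clock: 26.6
position: [0.6365, 0.0029, 0.1539]
ee_rot: [-0.001, 0.109, 0.994, -0.0]
contact_force: [-0.3, -0.4, -0.4]
width: 0.0204
gripper_force: 29.5
clock: 27.22
position: [0.6367, 0.0029, 0.1541]
ee_rot: [-0.0, -0.02, 1.0, -0.0]
contact_force: [-0.1, -1.1, 0.1]
width: 0.0207
gripper_force: 29.5
[0.63674377 0.00291224 0.15414109]
g [261. 215.] (104, 133, 277, 204) 36131.5 [624.5 -29.3 114.3  98.7 -87.7]
b [234. 189.] (75, 119, 324, 173) 11769.0 [[624.7 -59.8]]
b [301. 159.] (295, 151, 19, 22) 123.5 [[600.4 -11.3]]
b [336. 159.] (324, 151, 19, 22) 116.5 [[599.4  13.4]]
pink [320. 259.] (312, 240, 18, 39) 598.5 [630.9   3.4  19.2   7.7   1.8]
pink [172. 247.] (153, 240, 40, 15) 530.0 [627.4 -63.9  17.6   6.9 -87.7]
green [320. 207.] 406.0 [605.5   2.5  17.1   5.  -87.7]
shift [-0.4 -0.3 93.7] turn z -0.01 alt 29.99 cur yaw 92.3 tilt [-0.02 -0.  ] q6 -1.71
```

```bash
python3 -m handwheel '[[[-0.4,-0.9,20],[0,0,0],1],[[0,0,40],[0,0,0],1],[[0,0,20],[0,0,0],1],[[0,0,8],[0,0,0],1],[[0,0,2],[0,0,0],1],[[0,0,1],[0,0,0],1],[[0,0,1],[0,0,0],1],[[0,0,0],[0,0,0],1],[[0,0,0],[0,0,0],1]]'
```

```text
clock: 28.4
position: [0.6375, 0.002, 0.0627]
ee_rot: [0.0, -0.02, 1.0, -0.0]
contact_force: [0.2, 0.8, -0.3]
width: 0.0208
gripper_force: 29.5
```

```bash
python3 -m handwheel '[[[0,0,1],[0,0,0],1],[[0,0,1],[0,0,0],1],[[0,0,0.5],[0,0,0],1],[[0,0,0],[0,0,0],1],[[0,0,0],[0,0,0],1]]'
```

```text
clock: 29.02
position: [0.6374, 0.002, 0.0606]
ee_rot: [0.0, -0.02, 1.0, -0.0]
contact_force: [-1.1, -0.1, 5.5]
width: 0.0205
gripper_force: 30.1
```

Contact is at the expected height (TCP 60.6). Release, lift, back off and check by numbers.

```bash
python3 -m handwheel '[[[0,0,0],[0,0,0],0.4],[[0,0,0],[0,0,0],0.25],[[0,0,0],[0,0,0],0.2],[[0,0,-5],[0,0,0],0.2],[[0,0,-30],[0,0,0],0.2],[[0,0,-50],[0,0,0],0.2],[[0,0,-60],[0,0,0],0.2],[[0,0,0],[0,0,0],0.2],[[0,0,0],[0,0,0],0.2]]'; python3 - <<'E'
from h import *
s=readout.get_state(); im=vision.get_image("wrist"); cv2.imwrite("pics/w10.png",im); c=cam("wrist",s)
print(s["position"])
for z,lab,lo,hi,a in ((.061,'b',(100,90,60),(130,255,255),20),(.064,'pink',(155,40,100),(179,255,255),30),(.064,'green',(50,80,60),(75,255,255),30)):
    for b in blobs(im,lo,hi,a): print(lab,b[:,0].mean(0).round(),cv2.boundingRect(b),cv2.contourArea(b),rect(c,b,z))
t=vision.get_image("top"); cv2.imwrite("pics/top9.png",t); ct=cam("top")
for n,im0 in (("before",cv2.imread("pics/top0.png")),("after",t)):
    for k,lo,hi,z in (("red",(0,150,90),(6,255,255),.05),("grn",(55,90,90),(80,255,255),.046),("yel",(20,150,120),(32,255,255),.05),("terra",(5,100,60),(12,220,200),.05)):
        for b in blobs(im0,lo,hi,8):
            u=b[:,0].mean(0)
            if 195<u[0]<480 and 140<u[1]<260: print(n,k,u.round(1),cv2.contourArea(b))
E
```

```text
clock: 30.15
position: [0.637, 0.0021, 0.205]
ee_rot: [0.0, -0.02, 1.0, -0.0]
contact_force: [-0.5, 0.1, -0.5]
width: 0.0339
gripper_force: 0.0
[0.63700563 0.00207412 0.20495399]
b [258. 187.] (120, 115, 267, 147) 35700.5 [640.7 -53.7 223.1 132.7 -87.4]
b [203. 384.] (186, 367, 31, 33) 219.0 [ 855.8 -114.3   56.    10.5  -34.3]
b [316. 368.] (297, 367, 40, 6) 90.0 [831.2   6.5  41.    6.5 -87.7]
b [165. 365.] (163, 362, 7, 7) 21.5 [ 831.6 -152.3    9.9    4.4  -34.4]
pink [197. 224.] (180, 217, 34, 14) 395.5 [ 671.1 -107.6   29.6   12.5  -87.7]
pink [ 83. 121.] (74, 114, 20, 15) 57.0 [ 584.4 -194.7   17.7    9.3  -70.9]
green [320. 156.] (311, 154, 20, 6) 94.0 [606.1   1.6  16.2   4.3 -87.7]
before red [431.2 158.9] 237.0
before red [407.9 204.6] 58.5
before grn [442.2 241.6] 43.5
before yel [257.6 155. ] 232.0
before terra [209.5 162.2] 299.5
after red [431.3 159.1] 240.5
after red [407.8 204.8] 63.0
after grn [442.2 241.6] 44.5
after yel [257.8 155. ] 235.5
after terra [209.5 162.3] 303.5
```

Bystanders haven't moved. One last check of the cassette's fit between the brackets.

```bash
python3 - <<'E'
from h import *
s=readout.get_state(); im=cv2.imread("pics/w10.png"); c=cam("wrist",s)
a=np.radians(2.3); e=np.array([[np.cos(a),-np.sin(a)],[np.sin(a),np.cos(a)]])
ctr=np.array([637.0,2.6])
# rectify the slot plane (z=62) at 4 px/mm, slot axes
L=np.float32([[-50,-25],[50,-25],[50,25],[-50,25]])
src=np.float32([proj(c,np.r_[(ctr+e@p)/1000,.062]) for p in L])
w=cv2.warpPerspective(im,cv2.getPerspectiveTransform(src,(L+[50,25]).astype(np.float32)*4),(400,200))
h=cv2.cvtColor(w,cv2.COLOR_BGR2HSV)
def span(m,n):
    v,u=np.nonzero(m)
    print(n,len(u),"x",np.percentile(u,[1,99])/4-50,"y",np.percentile(v,[1,99])/4-25) if len(u) else print(n,0)
span(cv2.inRange(h,(100,90,60),(130,255,255)),"blue")
span(cv2.inRange(h,(50,80,60),(75,255,255)),"green")
span(cv2.inRange(h,(140,25,80),(179,255,255))|cv2.inRange(h,(0,25,80),(8,255,255)),"pink")
g=h[:,:,2]; print("V along y, x=-20:",g[::6,120]); print("x=+20:",g[::6,280]); print("V along x,y=0:",g[100,::10])
E
```

```text
blue 4896 x [-44.    49.75] y [-20.75    18.5125]
green 1267 x [-34.5 -30. ] y [-8.   8.5]
pink 0
V along y, x=-20: [240 240 240 240 240 240 240 240 240 234 250 254 254 254 254 254 254 254
 254 254 254 242 220 217 182 171 172 170 171 171 170 170 171 171]
x=+20: [239 239 239 239 239 239 239 239 239 234 249 254 254 254 251 232 228 227
 228 240 253 254 254 253 225 199 237 239 239 239 240 239 239 239]
V along x,y=0: [237 238 237 241 220 203 247 235 241 254 254 254 254 254 254 254 254 254
 254 254 254 254 254 254 254 254 254 242 226 228 248 254 254 254 242 238
 238 239 239 224]
```

Inside the 80 x 28 mm frame the cassette spans about -35.5 to +35 mm in x and -11 to +10.5 mm in y. It is flat and square with its end mark up. I'll hand in.

```bash
python3 -c "
from rig import manip; print(manip.sign_off())"
```

```text
the job is handed in; nothing more can be done
None
```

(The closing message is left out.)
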